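Rest the amplifier board on the raised board holder

TASK

Pick up the circuit board with the finned heat sink and lay it across the two raised rails of the board holder, heat sink up, centred and square so that both its ends overhang the rails evenly. Set it down rather than let it drop, and leave the board with the round coil and the screwdriver where they lie.

Things in the scene. Friction and masses are not known exactly. Their poses are not given: they have to be found in the camera images.
- amp_board: Green circuit board 110 x 60 x 3 mm, flat on the bench, 130 to 210 g, ends alike. In its middle a rigid aluminium finned heat sink, 44 mm along the board, 24 mm across, top 40 mm above the board's underside; grip it across the 24 mm. Black parts near both ends (over 34 mm from the middle) reach 13 mm up. Origin: centre of the flat underside; x along the 110 mm, y across, z up out of the heat sink.
- holder: Board holder, fixed: dark steel base 100 x 90 x 8 mm with two upright aluminium rails, each 8 mm thick, 80 mm long, flat tops 70 mm above the bench, no lips. Origin: centre of the base's underside; z up. The rails run along its y, centre lines at x = -35 and +35 mm; the board is to lie with its length along the holder's x.
- holder_top (a point): Point midway between the two rails at the height of their tops, 70 mm above the bench; same axes as the holder. The middle of the board's underside belongs here.
- coil_board: Bystander: a green circuit board of the same 110 x 60 x 3 mm size, with a round copper coil (38 mm across, top 21 mm above the underside) in its middle instead of a heat sink. Origin: centre of the underside; x along its length.
- screwdriver: Bystander: a 180 mm screwdriver with a black handle, lying on the bench beyond the boards. Its x runs along it, from handle to tip.

How it is judged:
At the end, for the whole second after the job is handed in: The heat-sink board rests still on the holder's rails, heat sink up and level (within 6 degrees), its underside at rail height (within 4 mm), its middle within 15 mm of the point midway between the rails, its length square to the rails within 12 degrees (horizontal distance between amp_board and holder_top below 0.015 m and z of amp_board in the frame of holder_top between -0.004 and 0.004 m and angle between the x axis of amp_board and the x axis of holder, either way round below 0.21 rad and angle between amp_board's own z axis and vertical below 0.1 rad and contact force between amp_board and holder above 0.3 N and linear speed of amp_board below 0.02 m/s and angular speed of amp_board below 0.1 rad/s); the robot touches nothing.
It fails at once if the heat-sink board falls free, faster than 0.6 m/s (a drop of about 20 mm) (contact force between amp_board and anything else below 0.02 N and linear speed of amp_board above 0.6 m/s).
It fails at once if the coil board is moved more than 20 mm (distance of coil_board from where it was at the start of the episode above 0.02 m).
It fails at once if the screwdriver is moved more than 30 mm (distance of screwdriver from where it was at the start of the episode above 0.03 m).
It also fails if it takes over 45 s, if anything falls off the work surface, if the arm or the gripper's body presses on something with over 40 N, if the wrist force passes 120 N, or if a joint passes its speed limit or range.

ROBOT

A 7-joint arm with a two-finger parallel gripper is mounted at the origin on the work surface. World frame = base frame: x ahead of the robot, y to its left, z up, the work surface at z = 0. Lengths are in m, angles in rad, forces in N, time in s.
With the tool pointing down it reaches from about 0.425 to 0.925 m from the base axis. Payload 6.8 kg.
Tool frame: the origin (TCP) lies at the very end of the fingers, on their centre line; the grasp point (between the pads) lies 19 mm behind it; z points along the fingers, y is the line along which they close (so a half turn about z gives the same grasp; the last joint's range is limited). The gripper opens to 88 mm and grips with 3 to 60 N. Pads are 20 mm wide; open, the fingers measure 115 mm over their backs; the gripper's body (75 mm by 178 mm) begins 61 mm behind the grasp point.
Start: joints at [1.022, 0.477, 0.022, 1.555, -0.011, 1.109, -0.083], TCP at [0.288, -0.61, 0.223] pointing down, gripper open.
Joint ranges: [-2.96, 2.96], [-0.34, 2.1], [-1.41, 1.46], [0.24, 2.44], [-1.37, 4.51], [0.17, 1.92], [-2.96, 2.96]. Speed limits (rad/s): [2.39, 2.39, 3.14, 3.14, 3.14, 3.14, 3.14].

INTERFACE

Orientations are given as a unit quaternion [w, x, y, z].
In Python, from rig import robot gives the robot as it stands. Calls block until the motion is done:
- robot.move_to(position, orientation): joint-space move of the TCP to a pose.
- robot.servo_line(position, speed=0.15, rot=None): straight line of the TCP; rot=None keeps the orientation; speed is the mean speed in m/s.
- robot.move_j(angles): joint-space move.
- robot.let_go() and robot.gripper_close(newtons=None): open the fingers fully, or close them until they stop; newtons is the grip in N (None keeps the last).
- robot.sleep(seconds).
- robot.inverse_kinematics(position, orientation): joint angles nearest the present ones, or None.
- robot.get_obs(): the state.
- robot.grab_frame(name): name is "scene" or "top"; returns a dict with "img" (384x512x3 uint8, red, green, blue), "depth" (384x512 float32, m along the optical axis (not along the pixel's ray), 0 where there is no reading), "K" (3x3 intrinsics, pixels), "rvec" (rotation vector, rad) and "tvec" (3), from world to camera coordinates, as OpenCV has them. Camera axes: x right, y down, z forward; pixel columns grow to the right and rows downward; lengths in m; the calibration is good to about 2 mm. A picture is of the moment at which its call begins.
A pose or a line that the arm cannot do raises robot.IKError and nothing moves.
- robot.sign_off(): hands the job in; it is judged then, once.
Trained networks look in a picture, given as the dict that the camera call returned (one of the last four; its "shot" number tells which), for a name from the list of things; names that differ only in an ending like _2 or _b are one class to them, and where a whole thing is asked for, a point or a joint stands for the part that bears it (a point fixed in the world has none). Each returns a list of dicts, best first, with "p" (0 to 1); they miss things now and then, are a little off and sometimes report something else, mostly with a low value. They report only what shows in the picture. A call takes as long as a camera call.
- robot.regions_of(picture, name): "region" (384x512 bool, what is visible of it) and "xy" ([column, row] in pixels, amid what is visible of it).
The state is a dict: "time_s": time; "qpos": joint angles; "qvel": joint speeds; "tau": joint torques, N m; "eef_pos": TCP position; "orientation": TCP orientation; "contact_force": force on the tool from outside, world axes, zero at the start; "ft_torque": the same for the moment, N m; "gripper_width": finger opening in m; "gripper_force": force on a finger pad.
Only numpy, scipy, OpenCV 4.12 (cv2) and the standard library are available. Lean on these libraries where they do the work, as an engineer would, in place of code of your own. Each camera call takes 0.05 s, during which the arm holds its last target. There are 200 camera calls.

## Working session

There is one attempt and no reset: what is moved stays moved. The work goes in short steps, each a Python script; the robot and the scene stay as the last script left them, time stands still between calls to the robot, and variables do not carry over. Pictures are saved under pics/ and viewed, at most 10 in all, crops included, and the job is handed in when it is done.

```bash
mkdir -p pics
cat > h.py <<'E'
import numpy as np, cv2
from rig import robot
def cloud(f):
    d=f["depth"]; K=f["K"]; R=cv2.Rodrigues(np.array(f["rvec"],float))[0]; t=np.array(f["tvec"],float).ravel()
    v,u=np.mgrid[:384,:512]
    c=np.stack([(u-K[0,2])*d/K[0,0],(v-K[1,2])*d/K[1,1],d],-1)
    P=(c-t)@R; P[d<=0]=np.nan
    return P
def rect(xy):
    r=cv2.minAreaRect((xy*1000).astype(np.float32)); b=cv2.boxPoints(r)
    e=[b[1]-b[0],b[2]-b[1]]; l=max(e,key=np.linalg.norm)
    return np.round(np.array(r[0])/1000,4), np.round(r[1],1), round(np.degrees(np.arctan2(l[1],l[0]))%180,1)
E
python3 - <<'E'
from h import *
ims=[]
for c in ("top","scene"):
    f=robot.grab_frame(c); P=cloud(f); ims.append(f["img"][:,:,::-1])
    cv2.imwrite(f"pics/{c}.png",ims[-1])
    for n in ("amp_board","coil_board","holder","screwdriver"):
        for r in robot.regions_of(f,n)[:3]:
            p=P[r["region"]]; p=p[~np.isnan(p[:,0])]
            if len(p)<20: continue
            print(c,n,round(r["p"],2),np.round(r["xy"]),len(p),np.round(np.percentile(p,[2,50,98],axis=0),3).tolist(),*rect(p[:,:2]))
o=robot.get_obs(); print(o["time_s"],o["orientation"],o["gripper_width"])
E
```

```text
top amp_board 0.63 [243. 209.] 850 [[0.506, 0.02, -0.003], [0.559, 0.053, 0.003], [0.614, 0.088, 0.041]] [0.5607 0.0537] [113.2  62.1] 12.7
top coil_board 0.91 [144. 209.] 858 [[0.509, 0.292, -0.004], [0.561, 0.329, 0.003], [0.613, 0.369, 0.023]] [0.562  0.3309] [ 65.4 110.1] 158.7
top holder 0.6 [333. 208.] 1225 [[0.524, -0.255, -0.002], [0.574, -0.207, 0.008], [0.626, -0.164, 0.072]] [ 0.575  -0.2127] [ 97.4 105. ] 170.7
top screwdriver 0.74 [258. 154.] 287 [[0.7, -0.038, 0.01], [0.715, 0.007, 0.022], [0.734, 0.087, 0.029]] [0.7207 0.0261] [137.9  24.5] 77.1
scene amp_board 0.95 [280. 214.] 934 [[0.509, 0.031, 0.0], [0.572, 0.064, 0.004], [0.614, 0.09, 0.041]] [0.5615 0.0558] [111.9  61.2] 11.9
scene coil_board 0.93 [361. 304.] 1649 [[0.509, 0.292, -0.001], [0.567, 0.334, 0.003], [0.616, 0.372, 0.022]] [0.5598 0.3309] [ 65.  113.9] 159.0
scene holder 0.59 [223. 149.] 1094 [[0.535, -0.252, 0.003], [0.573, -0.197, 0.009], [0.623, -0.16, 0.071]] [ 0.5643 -0.2355] [160.9 112.7] 71.6
scene screwdriver 0.71 [215. 225.] 398 [[0.702, -0.035, 0.01], [0.72, 0.018, 0.022], [0.741, 0.127, 0.027]] [0.7237 0.0473] [174.2  28.4] 77.6
scene screwdriver 0.68 [360. 304.] 1624 [[0.509, 0.294, -0.0], [0.568, 0.334, 0.003], [0.615, 0.371, 0.022]] [0.5616 0.3312] [ 64.2 114.1] 159.8
0.5 [-2.87201641e-05  9.75817940e-01  2.18584876e-01 -1.06774287e-05] 0.08767954999789544
```

View pics/top.png

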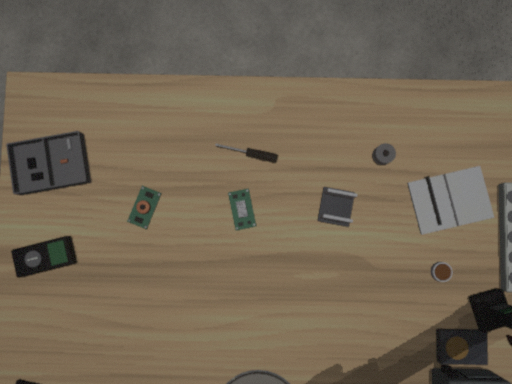

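View pics/scene.png

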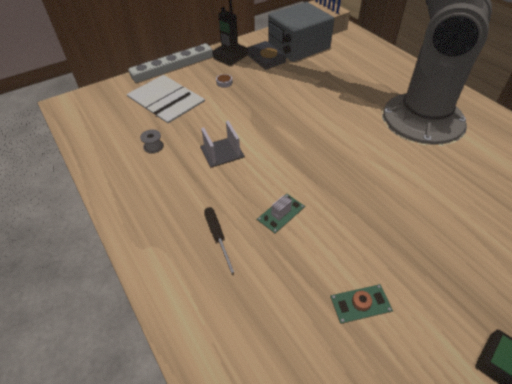

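The top view shows the heat-sink board at (243,209), the coil board at (144,209), the holder at (337,207) with rails along world y, and the screwdriver at (250,152). The scene view agrees with this. Next I'll measure the heat sink and rail tops from the depth.

Run:
```python
from h import *
for c in ("top","scene"):
    f=robot.grab_frame(c); P=cloud(f).reshape(-1,3)
    def box(x,y,z): 
        return P[(abs(P[:,0]-x[0])<x[1])&(abs(P[:,1]-y[0])<y[1])&(P[:,2]>z[0])&(P[:,2]<z[1])]
    s=box((.56,.06),(.054,.06),(.03,.05)); print(c,"sink",len(s),s.mean(0).round(4),*rect(s[:,:2]))
    b=box((.56,.075),(.054,.065),(-.01,.05)); 
    h=box((.575,.08),(-.21,.08),(.063,.08)); m=h[:,0]>.575
    for k in (m,~m): print(c,"rail",k.sum(),h[k].mean(0).round(4),*rect(h[k][:,:2]))
    print(c,"both",*rect(h[:,:2]))
    bs=box((.575,.08),(-.21,.08),(.004,.012)); print(c,"base",len(bs),bs.mean(0).round(4),*rect(bs[:,:2]))
```

```text
top sink 80 [0.5616 0.054  0.039 ] [0.5617 0.054 ] [43.9 23.6] 12.7
top rail 96 [ 0.6088 -0.2163  0.0691] [ 0.6092 -0.2162] [78.8  8.7] 80.6
top rail 94 [ 0.54   -0.2034  0.0691] [ 0.5401 -0.2037] [78.7  7.9] 80.6
top both [ 0.5748 -0.21  ] [78.8 79.5] 169.8
top base 818 [ 0.5718 -0.2085  0.0074] [ 0.5756 -0.2098] [158.7 158. ] 0.1
scene sink 199 [0.5629 0.0571 0.0375] [0.562  0.0557] [45.6 26.4] 13.2
scene rail 83 [ 0.61   -0.2117  0.069 ] [ 0.609  -0.2138] [81.3  8.7] 80.7
scene rail 79 [ 0.5412 -0.1995  0.069 ] [ 0.5404 -0.2012] [81.7  9. ] 80.0
scene both [ 0.5749 -0.2074] [81.8 78.8] 79.8
scene base 596 [ 0.5785 -0.2012  0.0078] [ 0.5756 -0.2084] [93.2 99.4] 171.0
```

```bash
cat >> h.py <<'E'
def down(deg):
    a=np.radians(deg)/2; return [0,float(np.cos(a)),float(np.sin(a)),0]
S=np.array([.5618,.0548]); SY=12.8; H=np.array([.5747,-.209]); HY=-9.8
def st(m):
    o=robot.get_obs(); print(m,round(o["time_s"],2),np.round(o["eef_pos"],4),np.round(o["contact_force"],2),round(o["gripper_width"],4),round(o["gripper_force"],1))
E
python3 - <<'E'
from h import *
p=robot.get_obs()["eef_pos"]
robot.servo_line([p[0],p[1],p[2]+.07])
robot.move_to([*S,.20],down(SY)); st("above")
robot.servo_line([*S,.07],speed=.15)
robot.servo_line([*S,.012],speed=.06); st("low")
robot.gripper_close(30); st("closed")
robot.servo_line([*S,.04],speed=.04); robot.sleep(.3); st("lift")
f=robot.grab_frame("scene"); cv2.imwrite("pics/g.png",cv2.resize(f["img"][120:300,180:420,::-1],None,fx=3,fy=3))
E
```

```text
above 3.78 [0.5621 0.0537 0.2   ] [ 0.38 -0.09 -0.29] 0.0877 0.0
low 5.92 [0.5621 0.0549 0.0123] [ 0.23 -0.22  0.85] 0.0876 0.0
closed 6.92 [0.5618 0.0549 0.012 ] [-0.04  0.61  0.06] 0.0241 30.0
lift 8.07 [0.5617 0.0548 0.0398] [ 0.3   0.82 -2.46] 0.0237 30.0
```

View pics/g.png

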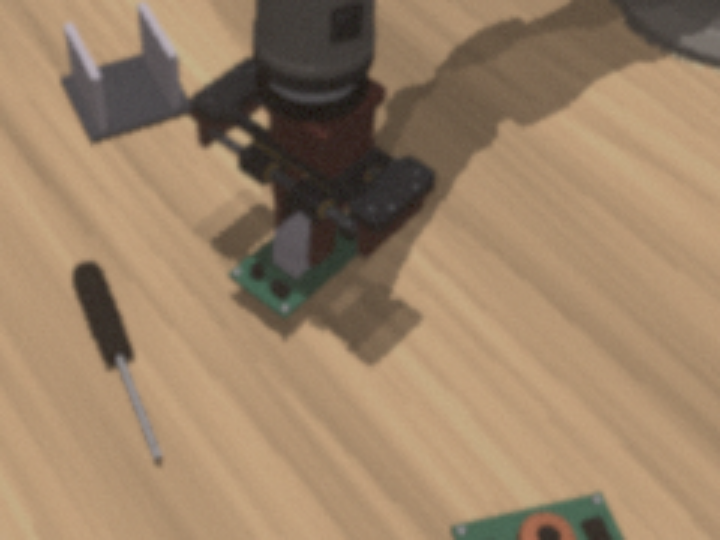

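The board is held level in the gripper, with its heat sink at about (295,245) in the crop. Now I'll carry it to the holder and lower it until it touches.

Run:
```python
from h import *
robot.servo_line([*S,.18],speed=.15)
robot.servo_line([*H,.18],speed=.12,rot=down(HY)); st("over")
robot.servo_line([*H,.10],speed=.08); robot.sleep(.3); st("near")
z0=robot.get_obs()["contact_force"][2]
z=.088
while z>.078:
    robot.servo_line([*H,z],speed=.02); robot.sleep(.1)
    d=robot.get_obs()["contact_force"][2]-z0
    if d>2.5: break
    z-=.001
st(f"touch {z:.3f} {d:.2f}")
f=robot.grab_frame("scene"); cv2.imwrite("pics/p.png",cv2.resize(f["img"][70:230,130:330,::-1],None,fx=4,fy=3.75))
```

```text
over 11.55 [ 0.5748 -0.2084  0.1801] [ 0.88 -0.78 -1.2 ] 0.0239 30.0
near 13.0 [ 0.5749 -0.209   0.1003] [-0.34  0.58 -1.95] 0.024 30.0
touch 0.081 8.29 16.3 [ 0.5748 -0.209   0.082 ] [-2.43  1.53  6.35] 0.0242 30.0
```

View pics/p.png

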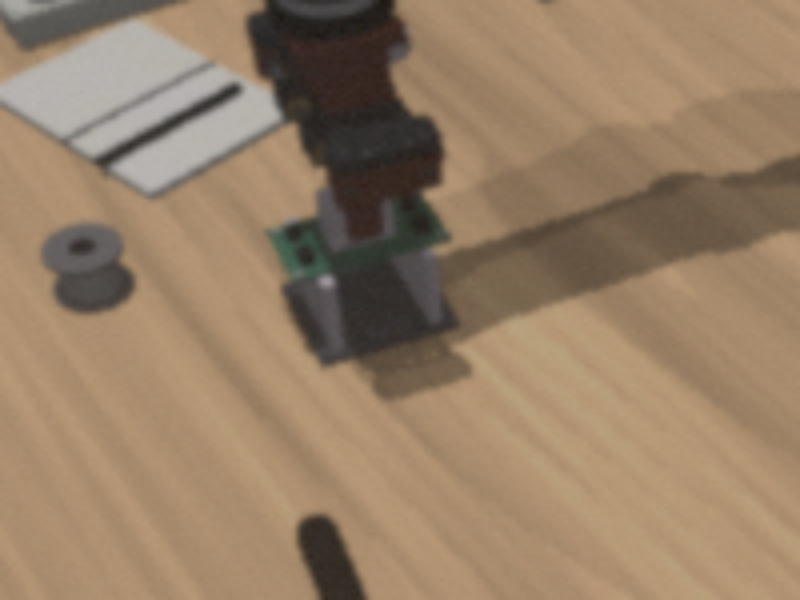

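The board is seated on both rails (crop around (360,240)) and contact came at the expected height. I'll release, retreat and check.

Run:
```python
from h import *
robot.let_go(); robot.sleep(.2); st("open")
robot.servo_line([*H,.22],speed=.12)
robot.move_to([.50,.2,.3],down(0)); st("away")
for c in ("top","scene"):
    f=robot.grab_frame(c); P=cloud(f).reshape(-1,3)
    m=(abs(P[:,0]-H[0])<.09)&(abs(P[:,1]-H[1])<.09)
    b=P[m&(P[:,2]>.064)]; s=P[m&(P[:,2]>.1)]
    d=P[m&(P[:,2]>.066)&(P[:,2]<.077)]
    print(c,"board+rails",*rect(b[:,:2]),"sink",s.mean(0).round(4),*rect(s[:,:2]),"pcb z",np.median(d[:,2]).round(4))
cv2.imwrite("pics/e.png",cv2.resize(f["img"][70:230,130:330,::-1],None,fx=4,fy=3.75))
```

```text
open 17.63 [ 0.5747 -0.209   0.081 ] [-0.11  1.06  0.51] 0.0877 0.0
away 20.5 [0.5007 0.1984 0.2996] [0.47 0.48 0.16] 0.0881 0.0
top board+rails [ 0.5755 -0.21  ] [ 79.5 110.3] 169.8 sink [ 0.5757 -0.2108  0.1075] [ 0.5753 -0.2108] [24.5 43.8] 169.7 pcb z 0.0722
scene board+rails [ 0.5754 -0.209 ] [ 81.6 110.6] 170.1 sink [ 0.5761 -0.2065  0.1077] [ 0.5754 -0.2088] [29.9 44.7] 167.4 pcb z 0.0727
```

View pics/e.png

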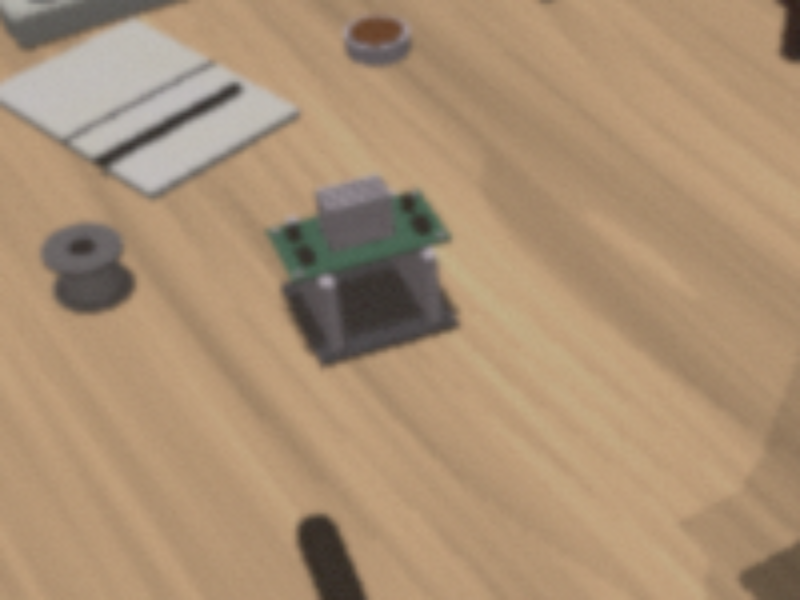

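The board lies level and square across the rails (crop around (360,235)), about 1 mm off centre, and the arm is clear.

```bash
python3 -c "
from rig import robot
print(robot.sign_off())"
```

```text
the job is handed in; nothing more can be done
None
```

The heat-sink board was set down on the holder's rails, heat sink up, square and about 1 mm off centre by the camera depth; the arm went nowhere near the coil board or screwdriver, and the job is handed in (no verdict was returned).

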